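Rebuild the stack of desk trays on the information table

ROBOT

A 6-joint arm with a two-finger parallel gripper is mounted at the origin on the work surface. World frame = base frame: x ahead of the robot, y to its left, z up, the work surface at z = 0. Lengths are in m, angles in rad, forces in N, time in s.
With the tool pointing down it reaches from about 0.225 to 0.875 m from the base axis. Payload 3.4 kg.
Tool frame: the origin (TCP) lies where the fingers leave the gripper's body, on its centre line; the fingertips stand 73 mm ahead of it and the grasp point (between the pads) lies 54 mm ahead of it; x points along the fingers, y is the direction in which the jaws open and shut, and the axes are right-handed (so a half turn about x gives the same grasp; the last joint's range is limited). The gripper opens to 85 mm and grips with 20 to 120 N. Pads are 22 mm wide; open, the fingers measure 114 mm over their backs; the gripper's body (76 mm by 85 mm) begins 54 mm behind the grasp point. The pads swing forward as they close: fully open they stand 13 mm farther back than shut.
Start: joints at [-1.312, 0.276, 1.505, -0, 1.361, -0.121], TCP at [0.213, -0.534, 0.304] pointing down, gripper open.
Joint ranges: [-2.89, 2.89], [-0.75, 2.08], [0.22, 2.7], [-1.18, 4.32], [0.11, 2.71], [-2.7, 2.7]. Speed limits (rad/s): [2.57, 2.57, 3.14, 3.14, 3.14, 3.14].

INTERFACE

Orientations are given as a unit quaternion [w, x, y, z].
In Python, from rig import manip gives the robot as it stands.
- The arm moves only by the tool play_rows, never from a script. Its argument "steps" is a list of rows, each a list of 5 numbers: the closure, from 0 (fully open) to 1 (shut), then the shift along the tool's x, y, z as a fraction of full scale, then the turn about the tool's x as a fraction of full scale. In form: [[grip, tx, ty, tz, twist], ...]. A call has 1 to 20 rows; each row shifts and turns the commanded pose from where the row before left it, along the tool's axes as they then stand; what a row does not reach is not made up. Full scale, the value 1, is 0.03 m for a shift and 6 degrees for a turn. A row lasts 1/10 s, in which the tool goes at most 50 mm and 8.59 degrees, less where a joint would pass 70% of its speed; a pose out of reach is approached as far as the arm can. A call with a number of a shift or a turn outside -1 to 1 is refused whole. A call with a gripper value outside its range is refused whole. The fingers move at their own pace and stop on an object; "newtons" is the grip in N (left out, the last holds). Time passes only in rows, so rows that do not move let the fingers close. It gives the time, the measured TCP pose, the force and the opening at its end, in the units of the state.
- manip.get_state(): the state, without advancing time (a new reading comes with each control period).
- manip.get_image(name): name is "scene" or "top" or "wrist"; returns (picture, depth): 420x560x3 uint8, red, green, blue; 420x560 float32, m along the optical axis (not along the pixel's ray), 0 where there is no reading.
- manip.camera_model(name): a dict with "mtx" (3x3 intrinsics, pixels), "R" (3x3) and "t" (3): a world point X has camera coordinates R X + t. Camera axes: x right, y down, z forward; pixel columns grow to the right and rows downward; lengths in m; the calibration is good to about 2 mm. A picture is of the moment at which its call begins: read the wrist's pose just before it. camera_model takes no time and is no camera call; for the wrist camera it gives the pose at the moment of the call.
- manip.sign_off(): hands the job in, once; it reports no verdict.
Trained networks look in the newest picture that a camera, given by its name, has taken for a name from the list of things; names that differ only in an ending like _2 or _b are one class to them, and where a whole thing is asked for, a point or a joint stands for the part that bears it (a point fixed in the world has none). Each returns a list of dicts, best first, with "conf" (0 to 1); they miss things now and then, are a little off and sometimes report something else, mostly with a low value. They report only what shows in the picture. A call takes as long as a camera call.
- manip.regions_of(camera, query): "mask" (420x560 bool, what is visible of it).
- manip.mark_of(camera, query): "location" ([x, y, z] in m, in the coordinates of the camera as it stood for that picture, good to about 4 mm: a listed point, or the origin of a listed thing).
The state is a dict: "clock": time; "qpos": joint angles; "qd": joint speeds; "effort": joint torques, N m; "position": TCP position; "ee_rot": TCP orientation; "contact_force": force on the tool from outside, world axes, zero at the start; "moment": the same for the moment, N m; "width": finger opening in m.
Only numpy, scipy, OpenCV 4.12 (cv2) and the standard library are available. Lean on these libraries where they do the work, as an engineer would, in place of code of your own. Each camera call takes 0.05 s, during which the arm holds its last target.

TASK

Slide the white card tray along the rim of the grey bottom tray, without lifting it off (it is full) or shoving the bottom tray away, until all four of its feet drop into the notches. Then carry the green pen caddy over by its handle, upright, and set it down gently on top, label facing the same way as the others, so that its four feet also drop fully into the notches below. Let go, and leave the mug and the two awards alone.

Things in the scene. Friction and masses are not known exactly. Their poses are not given: they have to be found in the camera images.
- bottom_tray: Grey desk tray full of leaflets, 1.3 kg, loose on the table. All three trays are one module: 150 mm deep (own x), 200 mm wide (own y), 53 mm high. Front (own -x, white paper label) faces the robot at yaw 0. Origin: centre of the footprint at the underside of the feet. Feet 10 mm tall: two short in front (16 mm along y), two long at the back (30 mm), all 10 mm wide, at x +-64.5, y +-40 mm.
- bottom_tray_rim (a point): Centre of the bottom tray at the height of its rim grooves, 50 mm up; axes as the tray. Front and back rims, 18 mm wide, have a groove with a 4 mm outer lip rising 3 mm, which guides the feet of the tray above (1.5 mm play). Notches in the groove at y +-40 mm: 20 mm long in front, 34 mm at the back (2 mm play each end), so trays fit one way round only. Same on every tray.
- card_tray: White tray, same module, with fixed card piles, about 0.55 kg; origin and axes as the bottom tray. At the start its feet stand in the bottom tray's grooves, slid 25 to 50 mm towards that tray's +y, its origin 50 mm above the other's. Home, it sits straight above the bottom tray with its underside on the lips, origin 43 mm above (it drops 7 mm). Sliding it takes about 2 to 8 N.
- card_tray_end (a point): Middle of the outside of the card tray's overhanging end wall (own x 0, y +100, 30 mm above its origin); axes as the tray. Flat plain wall 150 mm wide, from 10 to 50 mm above the tray's origin; push it here towards own -y. When the tray is home the wall is flush with the bottom tray's end.
- caddy_handle (a point): Green pen caddy, same module, about 0.35 kg, on its feet on the table. Point: centre of its handle, a bar along own y 12 mm thick, 120 mm long, 20 mm tall, spanning 80 to 100 mm above the foot undersides; open below to 44 mm, over the caddy's centre, 50 mm free on both sides. Axes as the trays, label on own -x. Home, this point is 133 mm above the card tray's origin.
- award_a_center (a point): Bystander: white turned figure on a wooden block 52 mm square, 102 mm tall in all; point 50 mm up on its axis.
- award_b_center (a point): Bystander: a second such award; point 50 mm up on its axis.
- mug_center (a point): Bystander: white mug, 80 mm across, 90 mm tall; point at its middle, 45 mm up.

How it is judged:
By the outcome, as a careful person would: the job done as asked, in the order asked, and still so for the second after the job is handed in, with the robot touching nothing.
It also fails if it takes over 51 s, if anything falls off the work surface, if the arm or the gripper's body presses on something with over 40 N, if the wrist force passes 120 N, or if a joint passes its speed limit or range.

## Working session

There is one attempt and no reset: what is moved stays moved. The work goes in short steps, Python scripts to look and compute and a tool call to move; the robot and the scene stay as the last step left them, time stands still between calls to the robot, and variables do not carry over. Pictures are saved under pics/ and viewed, and the job is handed in when it is done.

Besides the shell and the picture viewer there is one more tool, called after "Request:" as a command line: name --pt "numbers of a row" for each row, then --argument value for the rest. play_rows: Moves the arm, as the interface text tells. Its arguments: {"type":"object","properties":{"steps":{"type":"array","items":{"type":"array","items":{"type":"number"}}},"newtons":{"type":"number"}},"required":["steps"]}

```bash
mkdir -p pics; ls; cat > h.py <<'E'
import numpy as np, cv2
from rig import manip
def cap(n,f):
    im,d=manip.get_image(n); cv2.imwrite('pics/'+f+'.png',im[:,:,::-1]); return im,d,manip.camera_model(n)
def w(cm,p):
    R=np.array(cm['R']);t=np.array(cm['t']);return R.T@(np.asarray(p)-t)
def marks(c,cm,qs):
    for q in qs:
        for r in manip.mark_of(c,q)[:3]: print(c,q,round(r['conf'],2),np.round(w(cm,r['location']),4))
def pts(d,cm):
    K=np.array(cm['mtx']);v,u=np.mgrid[:d.shape[0],:d.shape[1]]
    P=np.stack([(u-K[0,2])/K[0,0]*d,(v-K[1,2])/K[1,1]*d,d],-1)
    return (P-np.array(cm['t']))@np.array(cm['R'])
E
python3 - <<'E'
from h import *
print(manip.get_state())
for c in ['scene','top']:
    im,d,cm=cap(c,c+'0'); np.savez(c+'0.npz',im=im,d=d,P=pts(d,cm)); print(cm)
    marks(c,cm,['bottom_tray','card_tray_end','card_tray','caddy_handle','award_a_center','mug_center'])
E
```

```text
pics
{'clock': 0.0, 'qpos': array([-1.31199477e+00,  2.76576257e-01,  1.50615132e+00,  2.23651557e-05,
        1.36070362e+00, -1.20994155e-01]), 'qd': array([-0.00030177,  0.00081684, -0.00267881, -0.00084312, -0.0010707 ,
        0.00128174]), 'effort': array([-1.44569134e-03, -4.16782486e+01, -2.45808381e+01, -3.31723504e-04,
        1.11399003e-02, -2.07185224e-06]), 'position': array([ 0.21306915, -0.53362703,  0.30304304]), 'ee_rot': array([-0.13282178, -0.69435847, -0.13411981,  0.69443255]), 'contact_force': array([ 0.34201815, -0.5380138 , -0.22088711]), 'moment': array([-0.04604361,  0.01054931,  0.02813573]), 'width': 0.0856031707192051}
{'mtx': array([[420.74335401,   0.        , 279.97147272],
       [  0.        , 420.74335401, 209.87866684],
       [  0.        ,   0.        ,   1.        ]]), 'R': array([[ 0.05302541,  0.99839522, -0.01988171],
       [ 0.61958281, -0.04850742, -0.78343103],
       [-0.78313821,  0.02922339, -0.62116064]]), 't': array([-0.0875601 , -0.33102812,  1.5805364 ])}
scene bottom_tray 0.65 [ 0.5456  0.2108 -0.0009]
scene card_tray_end 0.95 [0.5392 0.3347 0.0791]
scene card_tray 0.72 [0.5443 0.238  0.052 ]
scene caddy_handle 0.7 [ 0.477  -0.2197  0.0911]
scene award_a_center 0.78 [0.7613 0.0242 0.0501]
scene mug_center 0.72 [ 0.7319 -0.2117  0.0448]
scene mug_center 0.62 [0.7419 0.1832 0.0491]
{'mtx': array([[516.28980563,   0.        , 287.53417723],
       [  0.        , 516.28980563, 208.95854087],
       [  0.        ,   0.        ,   1.        ]]), 'R': array([[-0.00368833, -0.99993163,  0.01109647],
       [-0.99772775,  0.00293324, -0.06731075],
       [ 0.0672736 , -0.01131952, -0.99767035]]), 't': array([0.05925804, 0.61650666, 1.20108165])}
top card_tray 0.57 [0.5491 0.2327 0.0508]
top caddy_handle 0.77 [ 0.4797 -0.2239  0.0882]
top award_a_center 0.91 [0.7588 0.0238 0.0495]
top mug_center 0.62 [ 0.7358 -0.2168  0.0454]
```

View pics/scene0.png

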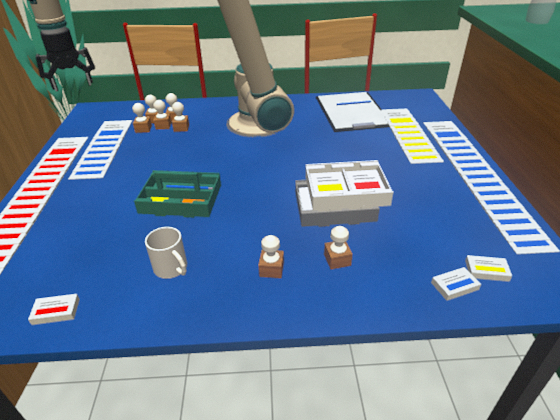

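View pics/top0.png

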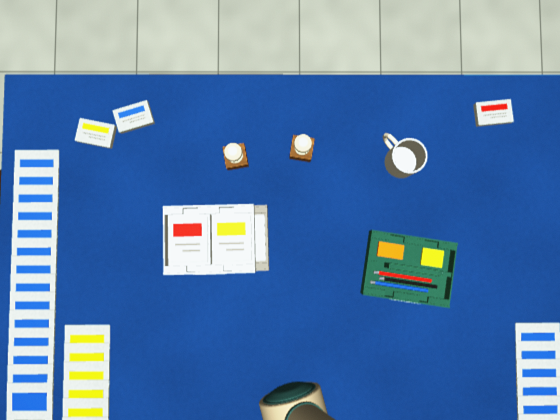

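The scene shows the white tray on the grey one at top px (163–268, 205–275), offset to +y (image left). The green caddy is at (410,268), slightly turned, with the mug at (405,157) and the awards at (235,155) and (302,147). Next I measure yaws from depth.

```bash
python3 - <<'E'
from h import *
def rect(P2):
    r=cv2.minAreaRect(P2.astype(np.float32)*1000); print('  rect c,size,ang',np.round(r[0],1),np.round(r[1],1),round(r[2],2))
z=np.load('top0.npz');P=z['P'];im=z['im'].astype(int)
x,y,h=P[...,0],P[...,1],P[...,2]
A=(x>.4)&(x<.67)&(y>.05)&(y<.4)
print('hist card',np.histogram(h[A],bins=np.arange(0,.12,.005)))
m=A&(h>.085)&(h<.11); m=cv2.morphologyEx(m.astype(np.uint8),cv2.MORPH_OPEN,np.ones((2,2)))>0
rect(P[m][:,:2])
m=A&(h>.015)&(h<.07);m=cv2.morphologyEx(m.astype(np.uint8),cv2.MORPH_OPEN,np.ones((2,2)))>0
for q in(1,50,99):print('grey y,x',np.percentile(y[m],q),np.percentile(x[m],q))
m=A&(h>.04)&(h<.06)&(y<.15);rect(P[m][:,:2])
B=(x>.34)&(x<.6)&(y<-.08)&(y>-.36)
print('hist caddy',np.histogram(h[B],bins=np.arange(0,.12,.005)))
m=B&(h>.035)&(h<.06);rect(P[m][:,:2])
m=B&(h>.07);print(m.sum())
q=P[m]; 
if len(q)>5: rect(q[:,:2]);print(q.min(0),q.max(0))
for n in ['scene','top']:
    z=np.load(n+'0.npz');i=z['im'];c=(i[100:330,120:420] if n=='scene' else i[190:320,140:480])
    cv2.imwrite(f'pics/{n}0z.png',cv2.resize(c[:,:,::-1],None,fx=2.3,fy=2.3,interpolation=cv2.INTER_CUBIC))
E
```

```text
hist card (array([4526,  203,   65,   41,    6,   15,    6,   28,  297,  242,  136,
         56,  576,  327,   83,   74,  178, 1859, 1737,  604,  769,   71,
          0]), array([0.   , 0.005, 0.01 , 0.015, 0.02 , 0.025, 0.03 , 0.035, 0.04 ,
       0.045, 0.05 , 0.055, 0.06 , 0.065, 0.07 , 0.075, 0.08 , 0.085,
       0.09 , 0.095, 0.1  , 0.105, 0.11 , 0.115]))
  rect c,size,ang [542.  212.1] [157.4 281.7] 1.51
grey y,x 0.10173230543392227 0.4751738520244299
grey y,x 0.13875354667173223 0.5572661671743335
grey y,x 0.32222788470721553 0.6197198115293
  rect c,size,ang [550.4 122.2] [148.6  40. ] 3.96
hist caddy (array([3511,  287, 1364, 1225,  924,  305,   70,   70,  160,  553,  717,
         90,    4,    1,    4,    1,    6,    1,   12,  149,  137,    4,
          0]), array([0.   , 0.005, 0.01 , 0.015, 0.02 , 0.025, 0.03 , 0.035, 0.04 ,
       0.045, 0.05 , 0.055, 0.06 , 0.065, 0.07 , 0.075, 0.08 , 0.085,
       0.09 , 0.095, 0.1  , 0.105, 0.11 , 0.115]))
  rect c,size,ang [ 477.4 -223.4] [202.4 151.9] 81.1
314
  rect c,size,ang [ 478.4 -222.5] [119.6  12. ] 81.16
[ 0.46464082 -0.28126313  0.07033291] [ 0.49305436 -0.16293971  0.10620939]
```

```bash
ls pics
```

```text
scene0.png
scene0z.png
top0.png
top0z.png
```

View pics/top0z.png

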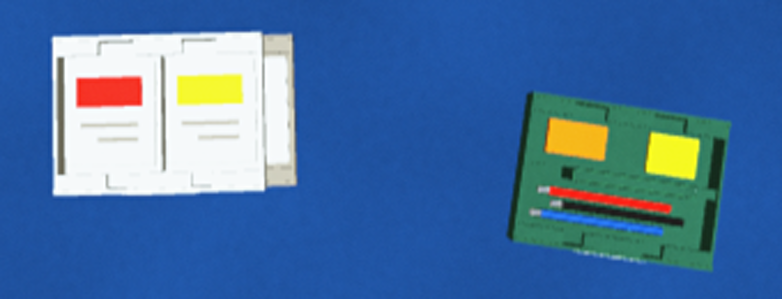

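View pics/scene0z.png

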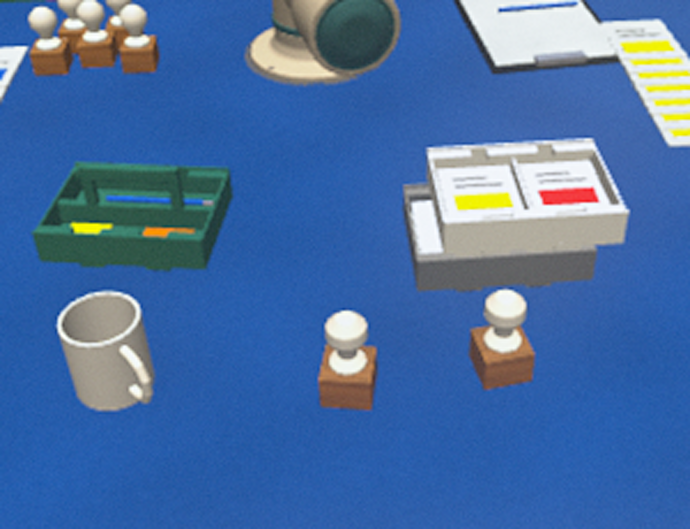

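```bash
python3 - <<'E'
from h import *
z=np.load('top0.npz');P=z['P'];im=z['im'];R=manip.camera_model('top')
x,y,h=P[...,0],P[...,1],P[...,2]
A=(x>.4)&(x<.67)&(y>.05)&(y<.4)
# rims of white tray: high pts along front/back outer edges, per y-slices
for name,lo,hi,ys in [('card',.096,.112,np.arange(.15,.33,.01)),('grey',.044,.06,np.arange(.10,.138,.005))]:
    F=[];B=[]
    for a in ys:
        m=A&(h>lo)&(h<hi)&(y>=a)&(y<a+(ys[1]-ys[0]))
        if m.sum()>3: F.append((a,np.min(x[m])));B.append((a,np.max(x[m])))
    F=np.array(F);B=np.array(B)
    print(name,np.round(np.c_[F,B[:,1]],4).tolist())
    for q in(F,B):
        p=np.polyfit(q[:,0],q[:,1],1);print(' slope deg',np.degrees(np.arctan(p[0])))
m=A&(h>.096)&(h<.112)
for a in np.arange(.46,.63,.015):
    k=m&(x>=a)&(x<a+.015)
    g=A&(h>.042)&(h<.06)&(x>=a)&(x<a+.015)&(y<.2)
    print(round(a,3),np.round([y[k].min() if k.any() else 0,y[k].max() if k.any() else 0, y[g].min() if g.any() else 0],4))
E
```

```text
card [[0.15, 0.4755, 0.6226], [0.16, 0.4733, 0.6225], [0.17, 0.4733, 0.6226], [0.18, 0.4733, 0.6227], [0.19, 0.4734, 0.6226], [0.2, 0.4733, 0.6226], [0.21, 0.4734, 0.6206], [0.22, 0.4735, 0.6207], [0.23, 0.4736, 0.6207], [0.24, 0.4735, 0.6206], [0.25, 0.4713, 0.6208], [0.26, 0.4715, 0.6207], [0.27, 0.4716, 0.6207], [0.28, 0.4715, 0.6205], [0.29, 0.4716, 0.6207], [0.3, 0.4718, 0.6206], [0.31, 0.4718, 0.6186], [0.32, 0.4717, 0.6188]]
 slope deg -1.0023152354429627
 slope deg -1.1981422480715729
grey [[0.1, 0.4773, 0.5847], [0.105, 0.4771, 0.624], [0.11, 0.4772, 0.6239], [0.115, 0.4774, 0.624], [0.12, 0.4773, 0.6241], [0.125, 0.4774, 0.624], [0.13, 0.4773, 0.6243]]
 slope deg 0.26766486379438087
 slope deg 40.34573100884101
0.46 [0.1626 0.3312 0.    ]
0.475 [0.1319 0.3317 0.1026]
0.49 [0.132  0.3317 0.1027]
0.505 [0.132  0.3318 0.1029]
0.52 [0.1319 0.3321 0.105 ]
0.535 [0.1323 0.3328 0.1048]
0.55 [0.1342 0.3326 0.1049]
0.565 [0.1343 0.3331 0.1048]
0.58 [0.1342 0.333  0.1049]
0.595 [0.1343 0.3331 0.1072]
0.61 [0.1342 0.3328 0.1072]
0.625 [0 0 0]
```

```bash
cat >> h.py <<'E'
from scipy.spatial.transform import Rotation as Ro
def tool():
    s=manip.get_state();q=s['ee_rot'];return s,Ro.from_quat([q[1],q[2],q[3],q[0]]).as_matrix()
def plan(target,yawx):
    """target TCP; yawx: wanted angle (deg) of tool y axis (mod 180) in world"""
    s,R=tool();d=R.T@(np.array(target)-s['position'])
    a=np.degrees(np.arctan2(R[1,1],R[0,1]))
    dw=(yawx-a+90)%180-90   # world z turn; tool x down => twist=-dw
    print('pos',np.round(s['position'],4),'y ang',round(a,2),'x',np.round(R[:,0],4),'tool shift mm',np.round(d*1000,1),'twist deg (alone)',round(-dw,2),'F',np.round(s['contact_force'],1),'t',s['clock'],'w',s['width'])
E
python3 - <<'E'
from h import *
s,R=tool();print(np.round(R,3)); plan([.543,.39,.30],1.1)
E
```

```text
[[ 0.     0.371 -0.929]
 [-0.    -0.929 -0.371]
 [-1.     0.     0.   ]]
pos [ 0.2132 -0.534   0.3039] y ang -68.24 x [ 0.e+00 -1.e-04 -1.e+00] tool shift mm [   3.9 -735.9 -648.9] twist deg (alone) -69.34 F [0.1 0.3 0. ] t 0.7 w 0.08526800698736184
```

Request:
play_rows --pt "0 0 0 0 -0.963" --pt "0 0 0 0 -0.963" --pt "0 0 0 0 -0.963" --pt "0 0 0 0 -0.963" --pt "0 0 0 0 -0.963" --pt "0 0 0 0 -0.963" --pt "0 0 0 0 -0.963" --pt "0 0 0 0 -0.963" --pt "0 0 0 0 -0.963" --pt "0 0 0 0 -0.963" --pt "0 0 0 0 -0.963" --pt "0 0 0 0 -0.963"

```text
clock: 1.9
position: [0.2132, -0.534, 0.3039]
ee_rot: [0.506, 0.494, 0.506, -0.494]
contact_force: [-0.5, -0.0, -0.3]
width: 0.0857
```

Request:
play_rows --pt "0 0 0.374 -0.987 0" --pt "0 0 0.374 -0.987 0" --pt "0 0 0.374 -0.987 0" --pt "0 0 0.374 -0.987 0" --pt "0 0 0.374 -0.987 0" --pt "0 0 0.374 -0.987 0" --pt "0 0 0.374 -0.987 0" --pt "0 0 0.374 -0.987 0" --pt "0 0 0.374 -0.987 0" --pt "0 0 0.374 -0.987 0" --pt "0 0 0.374 -0.987 0" --pt "0 0 0.374 -0.987 0" --pt "0 0 0.374 -0.987 0" --pt "0 0 0.374 -0.987 0" --pt "0 0 0.374 -0.987 0" --pt "0 0 0.374 -0.987 0"

```text
clock: 3.5
position: [0.3838, -0.0557, 0.3042]
ee_rot: [0.505, 0.495, 0.504, -0.495]
contact_force: [0.4, 0.4, 0.4]
width: 0.0855
```

Request:
play_rows --pt "0 0 0.374 -0.987 0" --pt "0 0 0.374 -0.987 0" --pt "0 0 0.374 -0.987 0" --pt "0 0 0.374 -0.987 0" --pt "0 0 0.374 -0.987 0" --pt "0 0 0.374 -0.987 0" --pt "0 0 0.374 -0.987 0" --pt "0 0 0.374 -0.987 0" --pt "0 0 0.374 -0.987 0" --pt "0 0 0.374 -0.987 0" --pt "0 0 0.374 -0.987 0" --pt "0 0 0.374 -0.987 0" --pt "0 0 0.374 -0.987 0" --pt "0 0 0.374 -0.987 0" --pt "0 0 0.374 -0.987 0" --pt "0 0 0 0 0" --pt "0 0 0 0 0"

```text
clock: 5.2
position: [0.5432, 0.3907, 0.3032]
ee_rot: [0.505, 0.494, 0.505, -0.495]
contact_force: [-0.3, -0.1, 0.5]
width: 0.0854
```

```bash
python3 - <<'E'
from h import *
plan([.543,.39,.138],1.1)
im,d,cm=cap('wrist','w1'); np.savez('w1.npz',im=im,d=d,P=pts(d,cm))
marks('wrist',cm,['card_tray_end','bottom_tray_rim','card_tray'])
E
```

```text
pos [0.5432 0.3907 0.3032] y ang 1.16 x [-9.0e-04 -1.2e-03 -1.0e+00] tool shift mm [ 1.652e+02 -1.000e-01  5.000e-01] twist deg (alone) 0.06 F [-0.3 -0.1  0.5] t 5.2 w 0.08538439064391136
wrist card_tray_end 0.91 [0.5365 0.3365 0.0777]
wrist card_tray 0.72 [0.5424 0.2345 0.0525]
```

View pics/w1.png

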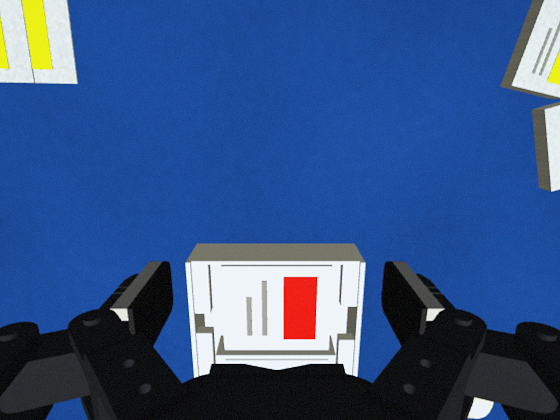

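The wrist view shows the white end wall at rows 243–262, centred between the open fingers (columns 187–365). Next: descend and approach.

Request:
play_rows --pt "0 0.92 0 0 0" --pt "0 0.92 0 0 0" --pt "0 0.92 0 0 0" --pt "0 0.92 0 0 0" --pt "0 0.92 0 0 0" --pt "0 0.92 0 0 0" --pt "0 0 0 0.4 0" --pt "0 0 0 0.4 0" --pt "0 0 0 0.2 0" --pt "0 0 0 0 0"

```text
clock: 6.4
position: [0.5449, 0.3592, 0.1404]
ee_rot: [0.505, 0.497, 0.504, -0.495]
contact_force: [0.5, -0.0, -0.3]
width: 0.0854
```

```bash
python3 - <<'E'
from h import *
plan([.543,.39,.138],1.1)
im,d,cm=cap('wrist','w2'); marks('wrist',cm,['card_tray_end'])
im,d,cm=cap('scene','s2')
cv2.imwrite('pics/s2z.png',cv2.resize(im[120:260,260:440][:,:,::-1],None,fx=4,fy=4,interpolation=cv2.INTER_CUBIC))
E
```

```text
pos [0.5449 0.3592 0.1404] y ang 0.99 x [ 0.0029  0.0012 -1.    ] tool shift mm [  2.4  -1.4 -30.8] twist deg (alone) -0.11 F [ 0.5 -0.  -0.3] t 6.4 w 0.08544815970938996
wrist card_tray_end 0.6 [0.5381 0.3348 0.0773]
```

View pics/w2.png

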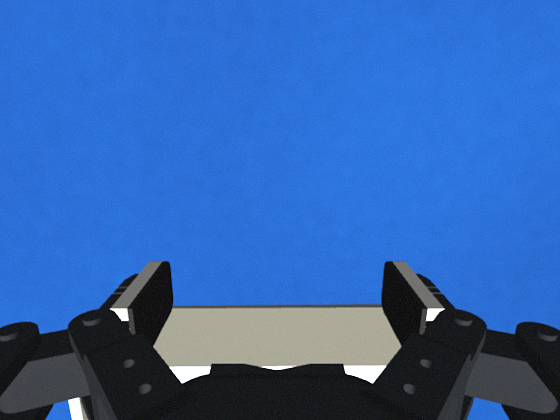

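View pics/s2z.png

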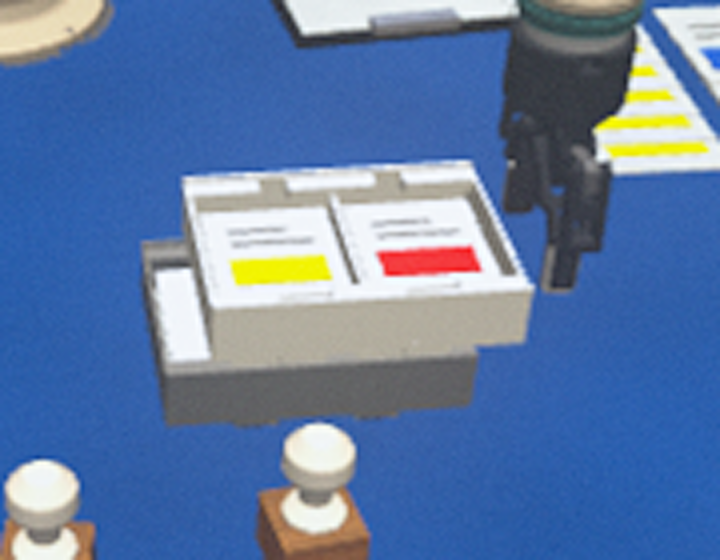

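Fingers are beside the end wall (scene crop (575,280)) and clear of it. Approach slowly to contact.

Request:
play_rows --pt "0 0.17 0 0.15 0" --pt "0 0 0 0.1 0" --pt "0 0 0 0.1 0" --pt "0 0 0 0.07 0" --pt "0 0 0 0.03 0"

```text
clock: 7.05
position: [0.5442, 0.3466, 0.1331]
ee_rot: [0.505, 0.495, 0.505, -0.495]
contact_force: [-0.1, -0.3, -0.2]
width: 0.0856
```

Request:
play_rows --pt "0 0 0 0.07 0" --pt "0 0 0 0.07 0"

```text
clock: 7.25
position: [0.5444, 0.3431, 0.1332]
ee_rot: [0.505, 0.496, 0.505, -0.495]
contact_force: [-0.3, 2.2, -1.2]
width: 0.0856
```

Request:
play_rows --pt "0 0 0 0.07 0" --pt "0 0 0 0.07 0"

```text
clock: 7.45
position: [0.5444, 0.3386, 0.1332]
ee_rot: [0.505, 0.495, 0.505, -0.495]
contact_force: [-0.5, 1.5, -0.6]
width: 0.0856
```

Request:
play_rows --pt "0 0 0 0.07 0" --pt "0 0 0 0.07 0" --pt "0 0 0 0.07 0" --pt "0 0 0 0.07 0" --pt "0 0 0 0.07 0" --pt "0 0 0 0.07 0" --pt "0 0 0 0.07 0"

```text
clock: 8.15
position: [0.5447, 0.3236, 0.1332]
ee_rot: [0.505, 0.495, 0.505, -0.495]
contact_force: [0.1, 1.4, 0.7]
width: 0.0852
```

```bash
cat >> h.py <<'E'
def edges(f):
    im,d,cm=cap('top',f);P=pts(d,cm);np.savez(f+'.npz',im=im,d=d,P=P)
    x,y,h=P[...,0],P[...,1],P[...,2]
    A=(x>.4)&(x<.67)&(y>.05)&(y<.4)
    k=A&(h>.087)&(h<.115)&(y<.3);g=A&(h>.042)&(h<.058)&(y<.2)
    for a in np.arange(.48,.62,.03):
        s=(x>=a)&(x<a+.03); print(round(a,3),[round(float(y[m&s].min()),4) if (m&s).any() else None for m in(k,g)])
    c=A&(y>.16)&(y<.26)&(im.min(-1)>150); 
    f1=c&(x<.49)&(h>.08)&(h<.12);f2=c&(x>.605)&(h>.08)&(h<.12)
    print('rim z front/back med',[round(float(np.median(h[m])),4) for m in(f1,f2)],'front edge grey',)
    cv2.imwrite('pics/'+f+'z.png',cv2.resize(im[190:290,150:290][:,:,::-1],None,fx=5,fy=5,interpolation=cv2.INTER_CUBIC))
E
python3 - <<'E'
from h import *
plan([.543,.39,.138],1.1)
edges('top3')
im,d,cm=cap('scene','s3')
cv2.imwrite('pics/s3z.png',cv2.resize(im[120:260,260:440][:,:,::-1],None,fx=4,fy=4,interpolation=cv2.INTER_CUBIC))
E
```

```text
pos [0.5447 0.3236 0.1332] y ang 1.1 x [ 1.e-04  0.e+00 -1.e+00] tool shift mm [ -4.8  -0.4 -66.4] twist deg (alone) -0.0 F [0.1 1.4 0.7] t 8.15 w 0.08519595556649366
0.48 [0.11, 0.1027]
0.51 [0.1101, 0.1049]
0.54 [0.1105, 0.1049]
0.57 [0.1123, 0.1049]
0.6 [0.1121, 0.1072]
rim z front/back med [0.1002, 0.1006] front edge grey
```

View pics/s3z.png

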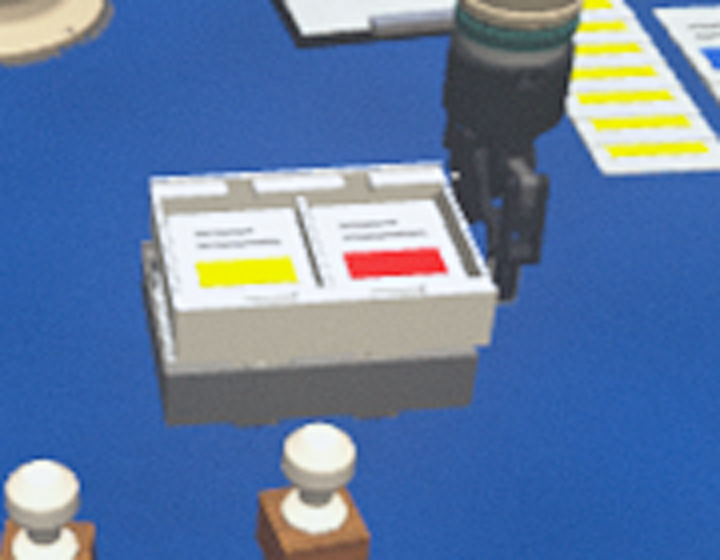

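Bottom tray has not moved; about 6 mm is left. Finer steps now.

Request:
play_rows --pt "0 0 0 0.04 0" --pt "0 0 0 0.04 0" --pt "0 0 0 0.04 0" --pt "0 0 0 0.04 0"

```text
clock: 8.65
position: [0.5448, 0.3188, 0.1332]
ee_rot: [0.505, 0.495, 0.505, -0.495]
contact_force: [1.6, 3.2, -1.2]
width: 0.0852
```

```bash
python3 - <<'E'
from h import *
plan([.543,.39,.138],1.1)
edges('top4')
E
```

```text
pos [0.5448 0.3188 0.1332] y ang 1.1 x [ 1.e-04 -3.e-04 -1.e+00] tool shift mm [ -4.9  -0.4 -71.2] twist deg (alone) 0.0 F [ 1.6  3.2 -1.2] t 8.65 w 0.08522404727752073
0.48 [0.1057, 0.1027]
0.51 [0.1058, 0.1049]
0.54 [0.1057, 0.1049]
0.57 [0.108, 0.1049]
0.6 [0.1079, 0.107]
rim z front/back med [0.1002, 0.0938] front edge grey
```

Request:
play_rows --pt "0 0 0 0.03 0" --pt "0 0 0 0.03 0"

```text
clock: 8.9
position: [0.5448, 0.3171, 0.1331]
ee_rot: [0.505, 0.495, 0.505, -0.495]
contact_force: [0.4, 2.1, -1.8]
width: 0.0852
```

```bash
python3 - <<'E'
from h import *
plan([.543,.39,.138],1.1)
edges('top5')
E
```

```text
pos [0.5448 0.3171 0.1331] y ang 1.1 x [ 1.e-04  1.e-04 -1.e+00] tool shift mm [ -4.9  -0.4 -72.9] twist deg (alone) -0.0 F [ 0.4  2.1 -1.8] t 8.9 w 0.08519048666773932
0.48 [0.1037, 0.1027]
0.51 [0.1036, 0.1094]
0.54 [0.1039, 0.1093]
0.57 [0.1059, 0.1048]
0.6 [0.1058, 0.1093]
rim z front/back med [0.0937, 0.0938] front edge grey
```

All four feet dropped (rims at 0.0937, 7 mm lower, both front and back). Back off, rise, and look.

Request:
play_rows --pt "0 0 0 -0.15 0" --pt "0 0 0 -0.4 0" --pt "0 -0.3 0 -0.3 0" --pt "0 -0.95 0 0 0" --pt "0 -0.95 0 0 0" --pt "0 -0.95 0 0 0" --pt "0 -0.95 0 0 0" --pt "0 -0.95 0 0 0" --pt "0 -0.6 0 0 0" --pt "0 0 0 0 0"

```text
clock: 9.95
position: [0.5452, 0.344, 0.3067]
ee_rot: [0.506, 0.497, 0.504, -0.493]
contact_force: [-0.5, 0.6, -0.4]
width: 0.0854
```

```bash
python3 - <<'E'
from h import *
plan([.478,-.223,.30],1.1)
edges('top6')
im,d,cm=cap('scene','s6')
cv2.imwrite('pics/s6z.png',cv2.resize(im[120:260,260:440][:,:,::-1],None,fx=4,fy=4,interpolation=cv2.INTER_CUBIC))
E
```

```text
pos [0.5452 0.344  0.3067] y ang 1.14 x [ 0.0067  0.003  -1.    ] tool shift mm [  4.6 -78.6 565.5] twist deg (alone) 0.04 F [-0.5  0.6 -0.4] t 9.95 w 0.08536246492800165
0.48 [0.1037, 0.1027]
0.51 [0.1037, 0.1094]
0.54 [0.1038, 0.1093]
0.57 [0.1059, 0.1048]
0.6 [0.1057, 0.1094]
rim z front/back med [0.0938, 0.094] front edge grey
```

View pics/s6z.png

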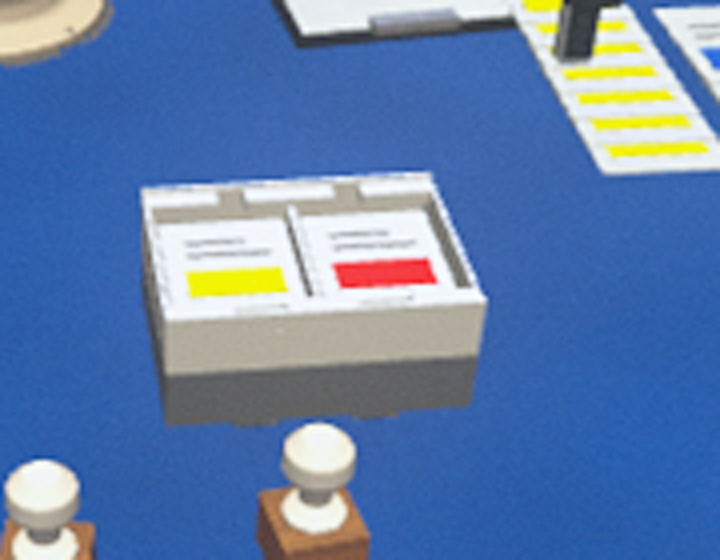

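View pics/top6z.png

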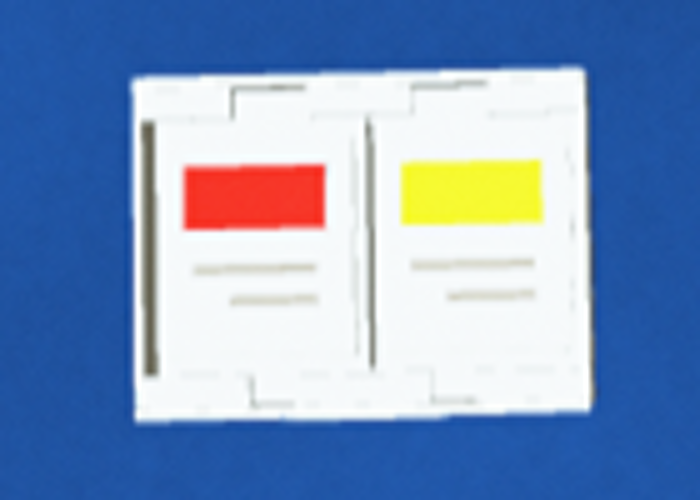

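Card tray is home and flush with the bottom tray in both views. I'll pause over it on the way to take a precise wrist-camera measurement.

Request:
play_rows --pt "0 0 -0.14 0.99 0" --pt "0 0 -0.14 0.99 0" --pt "0 0 -0.14 0.99 0" --pt "0 0 -0.14 0.99 0" --pt "0 0 -0.14 0.99 0" --pt "0 0 -0.14 0.99 0" --pt "0 0 -0.14 0.99 0" --pt "0 0 -0.14 0.99 0" --pt "0 0 -0.14 0.5 0" --pt "0 0 0 0 0" --pt "0 0 0 0 0" --pt "0 0 0 0 0"

```text
clock: 11.25
position: [0.5114, 0.0904, 0.3024]
ee_rot: [0.505, 0.495, 0.505, -0.495]
contact_force: [0.5, 0.4, -0.5]
width: 0.0856
```

```bash
python3 - <<'E'
from h import *
plan([.478,-.223,.30],-8.8)
im,d,cm=cap('wrist','w7'); np.savez('w7.npz',im=im,d=d,P=pts(d,cm),**{k:np.array(v) for k,v in cm.items()})
marks('wrist',cm,['card_tray','bottom_tray_rim'])
E
```

```text
pos [0.5114 0.0904 0.3024] y ang 1.15 x [-3.e-04  7.e-04 -1.e+00] tool shift mm [  2.2 -39.7 312.7] twist deg (alone) 9.95 F [ 0.5  0.4 -0.5] t 11.25 w 0.08563103464158374
wrist card_tray 0.59 [0.546  0.2034 0.0433]
```

View pics/w7.png

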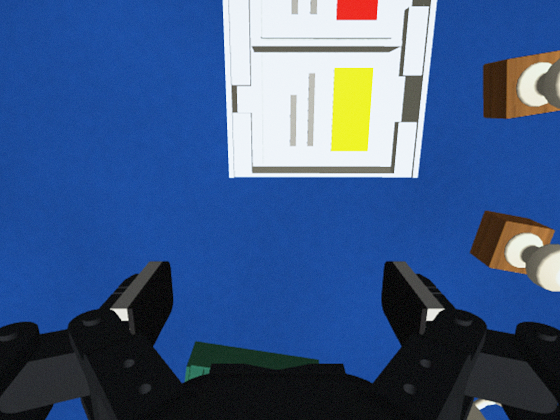

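```bash
cat >> h.py <<'E'
def pix2w(K,R,t,uv,z):
    uv=np.atleast_2d(uv).astype(float);r=np.c_[(uv-K[[0,1],[2,2]])/K[[0,1],[0,1]],np.ones(len(uv))]
    D=r@R; C=-R.T@t; s=(z-C[2])/D[:,2]; return C+D*s[:,None]
def fitpose(K,R,t,mask,z,box=None):
    cs,_=cv2.findContours(mask.astype(np.uint8),cv2.RETR_EXTERNAL,cv2.CHAIN_APPROX_NONE)
    c=max(cs,key=cv2.contourArea)[:,0,:]; return pix2w(K,R,t,c,z)
E
python3 - <<'E'
from h import *
z=np.load('w7.npz');im=z['im'].astype(int);K,R,t=z['mtx'],z['R'],z['t'];P=z['P']
h=P[...,2]
print('rim z left/right', [round(float(np.median(h[60:160,a:b])),4) for a,b in((231,236),(428-12,428-8))])
m=(im[...,2]-im[...,0]<25)|(im.min(-1)>150)
m[190:]=0;m[:,450:]=0
W=[]
L=[];Rr=[];Bm=[]
for v in range(5,165):
    u=np.where(m[v,200:450])[0]+200; L.append((u.min()-.5,v));Rr.append((u.max()+.5,v))
for u in range(240,410):
    v=np.where(m[:190,u])[0];Bm.append((u,v.max()+.5))
for n,q in(('front',L),('back',Rr),('end',Bm)):
    w_=pix2w(K,R,t,q,.096)
    if n=='end': p=np.polyfit(w_[:,0],w_[:,1],1);print(n,'deg',np.degrees(np.arctan(p[0])),'y at .546',np.polyval(p,.546),'px',q[0],q[-1])
    else: p=np.polyfit(w_[:,1],w_[:,0],1);print(n,'yaw',-np.degrees(np.arctan(p[0])),'x at y=.204',np.polyval(p,.204),'px',q[0],q[-1])
# top6
z=np.load('top6.npz');im=z['im'].astype(int);P=z['P'];cm=manip.camera_model('top');K,R,t=[np.array(cm[k]) for k in('mtx','R','t')]
m=(im.min(-1)>120);m[:195]=0;m[290:]=0;m[:,:165]=0;m[:,285:]=0
m=cv2.morphologyEx(m.astype(np.uint8),cv2.MORPH_OPEN,np.ones((3,3)))
c=fitpose(K,R,t,m,.096);r=cv2.minAreaRect(c[:,:2].astype(np.float32)*1000);print('top6',r)
z=np.load('top0.npz');P=z['P'];x,y,h=P[...,0],P[...,1],P[...,2]
E
```

```text
rim z left/right [0.0932, 0.0939]
front yaw 1.1023204041904877 x at y=.204 0.4720152284717599 px (np.float64(222.5), 5) (np.float64(228.5), 164)
back yaw 1.1317963521500725 x at y=.204 0.6224111934326618 px (np.float64(436.5), 5) (np.float64(418.5), 164)
end deg 0.8900713685037399 y at .546 0.10683246780580126 px (240, np.float64(176.5)) (409, np.float64(177.5))
top6 ((546.7940673828125, 203.23086547851562), (153.2393341064453, 201.87948608398438), 1.0366989374160767)
```

Request:
play_rows --pt "0 0 -0.12 0.948 0" --pt "0 0 -0.12 0.948 0" --pt "0 0 -0.12 0.948 0" --pt "0 0 -0.12 0.948 0" --pt "0 0 -0.12 0.948 0" --pt "0 0 -0.12 0.948 0" --pt "0 0 -0.12 0.948 0" --pt "0 0 -0.12 0.948 0" --pt "0 0 -0.12 0.948 0" --pt "0 0 -0.12 0.948 0" --pt "0 0 -0.12 0.948 0" --pt "0 0 0 0 0.83" --pt "0 0 0 0 0.83" --pt "0 0 0 0 0" --pt "0 0 0 0 0" --pt "0 0 0 0 0"

```text
clock: 13.0
position: [0.4779, -0.2237, 0.3027]
ee_rot: [0.46, 0.537, 0.46, -0.537]
contact_force: [-0.2, 0.9, -0.3]
width: 0.0856
```

```bash
python3 - <<'E'
from h import *
plan([.478,-.223,.144],-8.8)
im,d,cm=cap('wrist','w8'); np.savez('w8.npz',im=im,d=d,P=pts(d,cm),**{k:np.array(v) for k,v in cm.items()})
marks('wrist',cm,['caddy_handle'])
P=pts(d,cm);h=P[...,2]
m=(h>.094)&(h<.108)&(P[...,0]>.4)&(P[...,0]<.56)&(P[...,1]<-.1);m[250:]*=1
q=P[m];print(len(q),q.min(0),q.max(0));r=cv2.minAreaRect(q[:,:2].astype(np.float32)*1000);print(r)
p=np.polyfit(q[:,1],q[:,0],1);print('yaw',-np.degrees(np.arctan(p[0])),'x at y=-.223',np.polyval(p,-.223))
E
```

```text
pos [ 0.4779 -0.2237  0.3027] y ang -8.75 x [ 2.e-04 -1.e-04 -1.e+00] tool shift mm [ 1.587e+02 -1.000e-01 -8.000e-01] twist deg (alone) 0.05 F [-0.2  0.9 -0.3] t 13.0 w 0.08562088211954165
wrist caddy_handle 0.74 [ 0.476  -0.2205  0.0919]Traceback (most recent call last):
  File "<stdin>", line 6, in <module>
numpy._core._exceptions._UFuncOutputCastingError: Cannot cast ufunc 'multiply' output from dtype('int64') to dtype('bool') with casting rule 'same_kind'
```

View pics/w8.png

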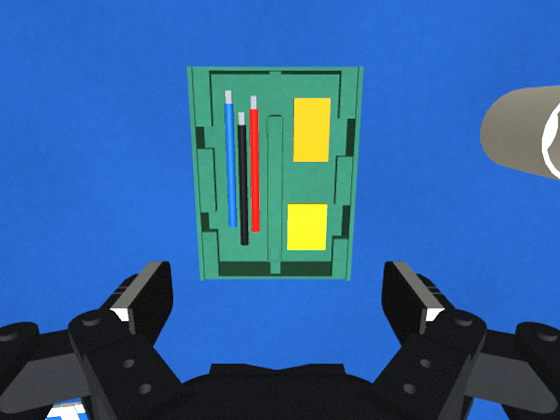

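The wrist view shows the caddy squarely between the fingers, with the handle as a bar at columns 268–283, rows 115–272.

```bash
python3 - <<'E'
from h import *
z=np.load('w8.npz');P=z['P'];K,R,t=z['mtx'],z['R'],z['t'];h=P[...,2]
print('cam pos',np.round(-R.T@t,3))
m=(h>.093)&(h<.108)&(P[...,0]>.4)&(P[...,0]<.56)&(P[...,1]<-.1)&(P[...,1]>-.3)
m=cv2.morphologyEx(m.astype(np.uint8),cv2.MORPH_OPEN,np.ones((3,3)))>0
vv,uu=np.where(m);print(uu.min(),uu.max(),vv.min(),vv.max())
q=P[m];print(len(q),np.round(q.min(0),4),np.round(q.max(0),4));r=cv2.minAreaRect(q[:,:2].astype(np.float32)*1000);print(r)
p=np.polyfit(q[:,1],q[:,0],1);print('yaw',-np.degrees(np.arctan(p[0])),'x at y=-.223',np.polyval(p,-.223))
# caddy rim outline at z .053
im=z['im'].astype(int)
b=(im[...,2]-im[...,1]>50)&(im[...,2]>150)
mm=~b; L=[];Rr=[];T=[];B=[]
for v in range(80,255):
    u=np.where(mm[v,180:380])[0]+180;L.append((u.min()-.5,v));Rr.append((u.max()+.5,v))
for u in range(215,340):
    v=np.where(mm[40:330,u])[0]+40;T.append((u,v.min()-.5));B.append((u,v.max()+.5))
for n,q in(('L',L),('R',Rr)):
    w_=pix2w(K,R,t,q,.053);p=np.polyfit(w_[:,1],w_[:,0],1);print(n,'yaw',-np.degrees(np.arctan(p[0])),'x at y=-.223',np.polyval(p,-.223))
for n,q in(('T',T),('B',B)):
    w_=pix2w(K,R,t,q,.053);p=np.polyfit(w_[:,0],w_[:,1],1);print(n,'deg',np.degrees(np.arctan(p[0])),'y at x=.478',np.polyval(p,.478))
E
```

```text
cam pos [ 0.489 -0.156  0.373]
267 282 116 262
2174 [ 0.4632 -0.2804  0.0932] [ 0.4922 -0.1613  0.1024]
((477.4210510253906, -220.8353271484375), (119.22161865234375, 11.796141624450684), 80.99384307861328)
yaw -8.71947363074569 x at y=-.223 0.4770912106509457
L yaw -8.848614599938157 x at y=-.223 0.4013810185416912
R yaw -8.839584009160486 x at y=-.223 0.5534337390297721
T deg -8.776000047398707 y at x=.478 -0.12030433747201205
B deg -8.795554501937414 y at x=.478 -0.32058073583219227
```

Request:
play_rows --pt "0 0.88 -0.03 -0.1 0" --pt "0 0.88 0 0 0" --pt "0 0.88 0 0 0" --pt "0 0.88 0 0 0" --pt "0 0.88 0 0 0" --pt "0 0.7 0 0 0" --pt "0 0.18 0 0 0" --pt "0 0 0 0 0" --pt "0 0 0 0 0" --newtons 40

```text
clock: 14.0
position: [0.478, -0.2214, 0.1453]
ee_rot: [0.461, 0.537, 0.459, -0.537]
contact_force: [-0.1, -0.3, -0.0]
width: 0.0852
```

```bash
python3 - <<'E'
from h import *
plan([.4774,-.2206,.144],-8.8)
im,d,cm=cap('wrist','w9')
E
```

```text
pos [ 0.478  -0.2214  0.1453] y ang -8.84 x [ 0.0017 -0.0011 -1.    ] tool shift mm [ 1.3 -0.7 -0.7] twist deg (alone) -0.04 F [-0.1 -0.3 -0. ] t 14.0 w 0.08516371145710461
```

View pics/w9.png

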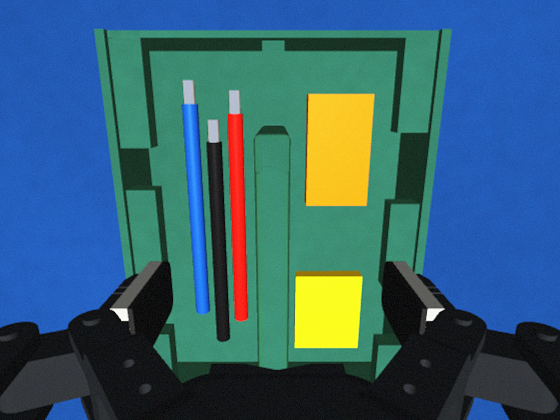

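Fingers straddle the handle at its centre. Close.

Request:
play_rows --pt "0.5 0 0 0 0" --pt "0.8 0 0 0 0" --pt "1 0 0 0 0" --pt "1 0 0 0 0" --pt "1 0 0 0 0" --pt "1 0 0 0 0" --pt "1 0 0 0 0" --pt "1 0 0 0 0" --newtons 40

```text
clock: 14.85
position: [0.4771, -0.2211, 0.1444]
ee_rot: [-0.46, -0.537, -0.46, 0.537]
contact_force: [-1.0, 0.4, 2.7]
width: 0.0116
```

Request:
play_rows --pt "1 -0.1 0 0 0" --pt "1 -0.3 0 0 0" --pt "1 -0.6 0 0 0" --pt "1 0 0 0 0" --pt "1 0 0 0 0"

```text
clock: 15.35
position: [0.4775, -0.2211, 0.1745]
ee_rot: [0.46, 0.537, 0.46, -0.537]
contact_force: [0.3, 0.1, -3.9]
width: 0.0112
```

```bash
python3 - <<'E'
from h import *
plan([.478,-.2214,.30],1.1)
im,d,cm=cap('scene','s10')
cv2.imwrite('pics/s10z.png',cv2.resize(im[100:300,100:300][:,:,::-1],None,fx=3,fy=3,interpolation=cv2.INTER_CUBIC))
im,d,cm=cap('wrist','w10')
E
```

```text
pos [ 0.4775 -0.2211  0.1745] y ang -8.86 x [ 8.e-04 -6.e-04 -1.e+00] tool shift mm [-125.5    0.7    0.2] twist deg (alone) -9.96 F [ 0.3  0.1 -3.9] t 15.35 w 0.011218202778925367
```

View pics/s10z.png

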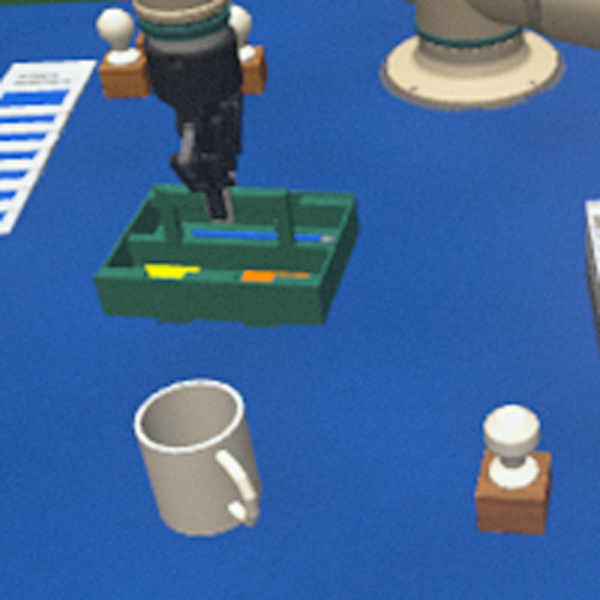

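View pics/w10.png

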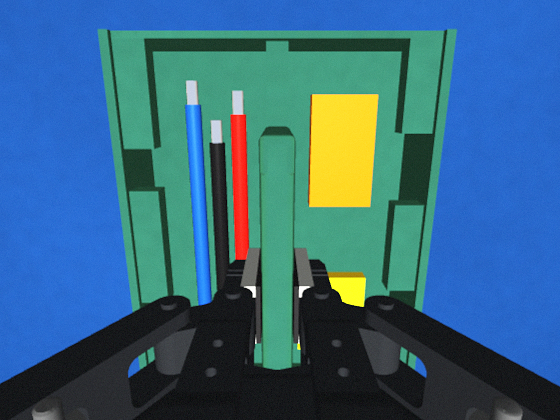

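Caddy is held level by its handle (scene crop (220,215)). Raise, turn, carry.

Request:
play_rows --pt "1 -0.4 0 0 0" --pt "1 -0.8 0 0 0" --pt "1 -0.9 0 0 0" --pt "1 -0.9 0 0 0" --pt "1 -0.8 0 0 0" --pt "1 -0.4 0 0 0" --pt "1 0 0 0 -0.4" --pt "1 0 0 0 -0.43" --pt "1 0 0 0 -0.43" --pt "1 0 0 0 -0.4" --pt "1 0 0 0 0"

```text
clock: 16.55
position: [0.4769, -0.2208, 0.2997]
ee_rot: [0.504, 0.495, 0.505, -0.495]
contact_force: [0.6, -0.4, -3.8]
width: 0.0112
```

Request:
play_rows --pt "1 0 0.05 -0.3 0" --pt "1 0 0.1 -0.6 0" --pt "1 0 0.15 -0.8 0" --pt "1 0 0.15 -0.8 0" --pt "1 0 0.15 -0.8 0" --pt "1 0 0.15 -0.8 0" --pt "1 0 0.15 -0.8 0" --pt "1 0 0.15 -0.8 0" --pt "1 0 0.15 -0.8 0" --pt "1 0 0.15 -0.8 0" --pt "1 0 0.15 -0.8 0" --pt "1 0 0.15 -0.8 0" --pt "1 0 0.15 -0.8 0" --pt "1 0 0.15 -0.8 0" --pt "1 0 0.15 -0.8 0" --pt "1 0 0.15 -0.8 0" --pt "1 0 0.15 -0.8 0" --pt "1 0 0.12 -0.8 0" --pt "1 0 0.1 -0.6 0" --pt "1 0 0 0 0"

```text
clock: 18.55
position: [0.5475, 0.212, 0.2999]
ee_rot: [0.505, 0.495, 0.506, -0.494]
contact_force: [-0.2, -1.7, -3.8]
width: 0.0114
```

```bash
python3 - <<'E'
from h import *
plan([.5472,.2057,.25],1.1)
edges('top11')
im,d,cm=cap('scene','s11')
cv2.imwrite('pics/s11z.png',cv2.resize(im[80:240,250:430][:,:,::-1],None,fx=4,fy=3.7,interpolation=cv2.INTER_CUBIC))
E
```

```text
pos [0.5475 0.212  0.2999] y ang 1.23 x [-3.0e-04  1.4e-03 -1.0e+00] tool shift mm [49.9 -0.5  6.4] twist deg (alone) 0.13 F [-0.2 -1.7 -3.8] t 18.55 w 0.011367134045855098
0.48 [0.1037, 0.1026]
0.51 [0.1037, 0.1094]
0.54 [0.1038, 0.1094]
0.57 [0.1058, 0.1048]
0.6 [0.1058, 0.1093]
rim z front/back med [nan, nan] front edge grey
  return _methods._mean(a, axis=axis, dtype=dtype,
  ret = ret.dtype.type(ret / rcount)
```

View pics/s11z.png

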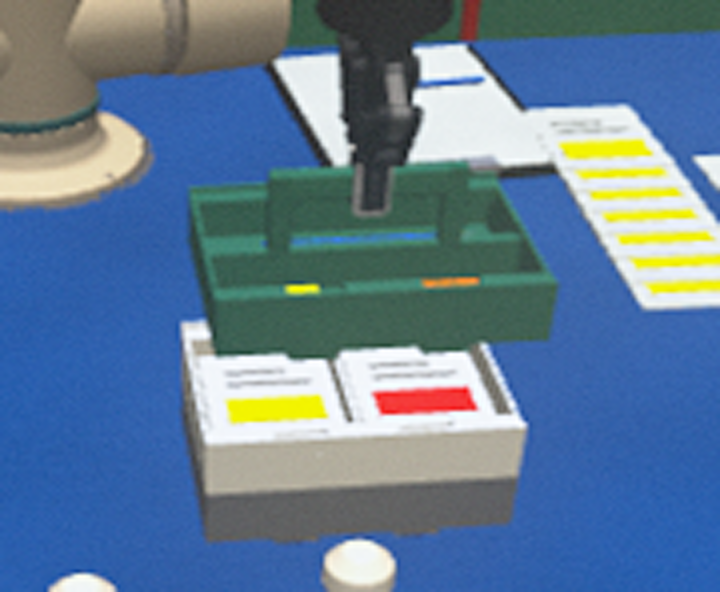

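Request:
play_rows --pt "1 0 -0.01 0.15 0" --pt "1 0.3 0 0.05 0" --pt "1 0.6 0 0 0" --pt "1 0.5 0 0 0" --pt "1 0.2 0 0 0" --pt "1 0 0 0 0" --pt "1 0 0 0 0" --pt "1 0 0 0 0" --pt "1 0 0 0 0"

```text
clock: 19.55
position: [0.5479, 0.2034, 0.2531]
ee_rot: [0.505, 0.496, 0.504, -0.495]
contact_force: [0.2, 0.6, -3.1]
width: 0.0114
```

```bash
python3 - <<'E'
from h import *
plan([.5472,.2057,.25],1.1)
for c in('wrist','scene','top'):
    im,d,cm=cap(c,c[0]+'12');np.savez(c[0]+'12.npz',im=im,d=d,P=pts(d,cm),**{k:np.array(v) for k,v in cm.items()})
    if c=='scene': cv2.imwrite('pics/s12z.png',cv2.resize(im[80:240,250:430][:,:,::-1],None,fx=4,fy=3.7,interpolation=cv2.INTER_CUBIC))
    marks(c,cm,['caddy_handle'])
E
```

```text
pos [0.5479 0.2034 0.2531] y ang 1.1 x [ 1.7e-03  3.0e-04 -1.0e+00] tool shift mm [ 3.1 -0.6 -2.3] twist deg (alone) -0.0 F [ 0.2  0.6 -3.1] t 19.55 w 0.011365135392054275
wrist caddy_handle 0.77 [0.5494 0.2035 0.2001]
scene caddy_handle 0.66 [0.5394 0.3086 0.0692]
scene caddy_handle 0.6 [0.5497 0.2005 0.2   ]
scene caddy_handle 0.43 [0.7615 0.0268 0.0513]
```

View pics/s12z.png

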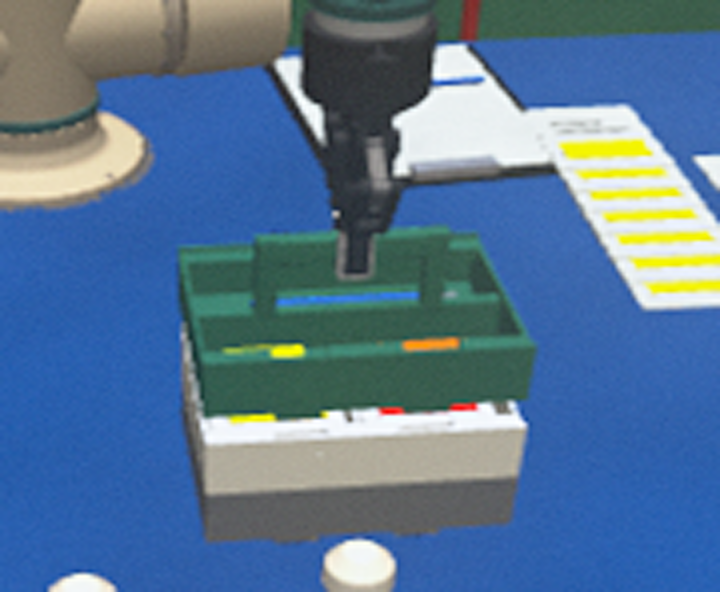

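View pics/w12.png

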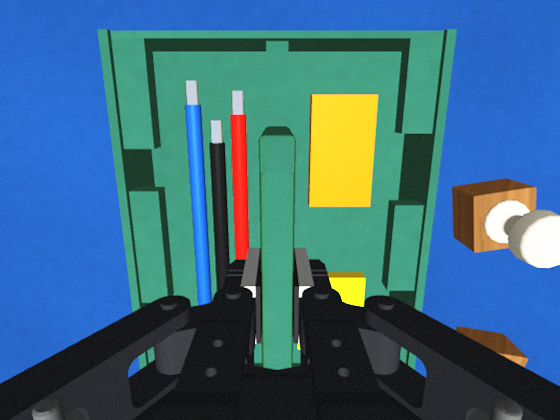

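```bash
cat > ys.py <<'E'
from h import *
import sys
def ray_plane(K,R,t,uv,n,c):
    r=np.c_[(uv-K[[0,1],[2,2]])/K[[0,1],[0,1]],np.ones(len(uv))]@R; C=-R.T@t
    s=(c-C@n)/(r@n); return C+r*s[:,None]
def run(f):
    z=np.load(f);im=z['im'].astype(int);K,R,t=z['mtx'],z['R'],z['t']
    a=np.radians(1.1);n=np.array([np.cos(a),np.sin(a),0]);o=np.array([.5472,.2062,0]);ey=np.array([-np.sin(a),np.cos(a),0])
    X0=o+n*.075;
    def uv(p): q=K@(R@p+t);return q[:2]/q[2]
    out={}
    for nm,zs in(('caddy',np.arange(float(sys.argv[2]),float(sys.argv[3]),.002)),('card',np.arange(.062,.088,.002)),('grey',np.arange(.018,.040,.002))):
        ed=[]
        for zz in zs:
            ss=np.arange(-.13,.13,.0004)
            U=np.array([uv(X0+ey*s+np.array([0,0,zz])) for s in ss]).astype(np.float32)
            g=[cv2.remap(im[...,k].astype(np.float32),U[:,0][None],U[:,1][None],cv2.INTER_LINEAR)[0] for k in range(3)]
            bl=g[2]-np.maximum(g[0],g[1])  # blueness
            bl=cv2.GaussianBlur(bl[None],(9,1),2)[0]
            th=(bl.max()+np.median(bl))/2; i=np.where(bl<th)[0]
            i=i[(ss[i]>-.115)&(ss[i]<.115)]
            ed.append((ss[i[0]],ss[i[-1]]))
        ed=np.median(np.array(ed),0)*1000;print(nm,np.round(ed,1),'centre',round(ed.mean(),2))
run(sys.argv[1])
E
python3 ys.py s12.npz .125 .15
python3 - <<'E'
from h import *
z=np.load('t12.npz');P=z['P'];x,y,h=P[...,0],P[...,1],P[...,2]
A=(x>.4)&(x<.7)&(y>.05)&(y<.36)
m=A&(h>.14)&(h<.17);r=cv2.minAreaRect(P[m][:,:2].astype(np.float32)*1000);print(r,np.median(h[m]))
E
```

```text
caddy [-113.6   98. ] centre -7.8
card [-106.4  100.4] centre -3.0
grey [-100.4  100.4] centre 0.0
((549.3796997070312, 200.9876708984375), (151.06674194335938, 199.93116760253906), 1.117234706878662) 0.15841910128268247
```

The scene camera puts the caddy's +y end 2.4 mm short of the card tray's, which agrees with the TCP readings. Correct and descend gradually.

Request:
play_rows --pt "1 0 -0.02 -0.08 0" --pt "1 0 0 0 0" --pt "1 0.15 0 0 0" --pt "1 0.15 0 0 0" --pt "1 0 0 0 0" --pt "1 0 0 0 0" --pt "1 0 0 0 0"

```text
clock: 20.55
position: [0.5469, 0.2057, 0.2433]
ee_rot: [0.505, 0.495, 0.505, -0.495]
contact_force: [0.8, -0.2, -3.6]
width: 0.0113
```

```bash
python3 - <<'E'
from h import *
plan([.5472,.2057,.2374],1.1)
im,d,cm=cap('scene','s13');np.savez('s13.npz',im=im,d=d,P=pts(d,cm),**{k:np.array(v) for k,v in cm.items()})
im,d,cm=cap('top','t13');P=pts(d,cm);x,y,h=P[...,0],P[...,1],P[...,2]
A=(x>.4)&(x<.7)&(y>.05)&(y<.36)
m=A&(h>.13)&(h<.16);r=cv2.minAreaRect(P[m][:,:2].astype(np.float32)*1000);print(r,np.median(h[m]))
z=np.load('top6.npz');P=z['P'];x,y,h=P[...,0],P[...,1],P[...,2]
m=A&(h>.087)&(h<.1)&(y<.32);m=cv2.morphologyEx(m.astype(np.uint8),cv2.MORPH_OPEN,np.ones((3,3)))>0
r=cv2.minAreaRect(P[m][:,:2].astype(np.float32)*1000);print('card top6',r)
E
python3 ys.py s13.npz .11 .14
```

```text
pos [0.5469 0.2057 0.2433] y ang 1.09 x [ 1.e-04 -1.e-04 -1.e+00] tool shift mm [5.9 0.3 0.1] twist deg (alone) -0.01 F [ 0.8 -0.2 -3.6] t 20.55 w 0.011264070825053468
((548.9002075195312, 203.1282501220703), (151.1377716064453, 199.42160034179688), 1.036216139793396) 0.14935180599106818
card top6 ((548.3243408203125, 204.17019653320312), (150.14273071289062, 198.9510955810547), 0.8050079941749573)
caddy [-113.2  100. ] centre -6.6
card [-106.8  100.4] centre -3.2
grey [-100.4  100.8] centre 0.2
```

Request:
play_rows --pt "1 0.05 0 -0.015 0" --pt "1 0.05 0 0 0" --pt "1 0.05 0 0 0" --pt "1 0.03 0 0 0" --pt "1 0 0 0 0"

```text
clock: 21.15
position: [0.5467, 0.2062, 0.2376]
ee_rot: [0.505, 0.495, 0.505, -0.495]
contact_force: [-0.2, -1.1, -3.8]
width: 0.0113
```

Request:
play_rows --pt "1 0.04 0 0 0" --pt "1 0.04 0 0 0" --pt "1 0 0 0 0"

```text
clock: 21.45
position: [0.5467, 0.2062, 0.2353]
ee_rot: [0.505, 0.495, 0.505, -0.495]
contact_force: [0.3, 0.0, -3.0]
width: 0.0114
```

Below groove level with the full weight still on the wrist, so the feet are entering the notches.

Request:
play_rows --pt "1 0.04 0 0 0" --pt "1 0.04 0 0 0" --pt "1 0 0 0 0"

```text
clock: 21.75
position: [0.5467, 0.2062, 0.2329]
ee_rot: [0.505, 0.495, 0.505, -0.495]
contact_force: [0.0, 0.3, -3.3]
width: 0.0116
```

Request:
play_rows --pt "1 0.04 0 0 0" --pt "1 0.03 0 0 0" --pt "1 0 0 0 0"

```text
clock: 22.05
position: [0.5467, 0.2062, 0.2308]
ee_rot: [0.505, 0.495, 0.505, -0.495]
contact_force: [-0.1, -0.7, -3.6]
width: 0.0113
```

Request:
play_rows --pt "1 0.03 0 0 0" --pt "1 0 0 0 0"

```text
clock: 22.25
position: [0.5468, 0.2062, 0.2304]
ee_rot: [0.505, 0.495, 0.505, -0.495]
contact_force: [-1.2, 0.2, -0.9]
width: 0.0112
```

Request:
play_rows --pt "1 0.03 0 0 0" --pt "1 0 0 0 0"

```text
clock: 22.45
position: [0.5468, 0.2062, 0.2304]
ee_rot: [0.505, 0.495, 0.505, -0.495]
contact_force: [-2.8, 0.2, 4.7]
width: 0.0113
```

It seated at exactly the expected home height, TCP 0.2304. Check, then release.

Request:
play_rows --pt "1 -0.02 0 0 0" --pt "0.8 0 0 0 0" --pt "0.5 0 0 0 0" --pt "0 0 0 0 0" --pt "0 0 0 0 0" --pt "0 0 0 0 0" --pt "0 0 0 0 0" --pt "0 0 0 0 0"

```text
clock: 23.25
position: [0.5468, 0.2062, 0.2297]
ee_rot: [0.505, 0.495, 0.505, -0.495]
contact_force: [-0.1, 0.2, -1.2]
width: 0.0854
```

Request:
play_rows --pt "0 -0.1 0 0 0" --pt "0 -0.3 0 0 0" --pt "0 -0.7 0 0 0" --pt "0 -0.9 0 0 0" --pt "0 -0.9 0 0 0" --pt "0 -0.9 0 0 0" --pt "0 -0.5 0 0 0" --pt "0 0 0 0 0" --pt "0 0 0 0 0"

```text
clock: 24.15
position: [0.5466, 0.2062, 0.3589]
ee_rot: [0.505, 0.495, 0.505, -0.495]
contact_force: [0.6, -0.5, 0.1]
width: 0.0854
```

```bash
python3 - <<'E'
from h import *
plan([.5472,.2057,.2374],1.1)
im,d,cm=cap('scene','s14');np.savez('s14.npz',im=im,d=d,P=pts(d,cm),**{k:np.array(v) for k,v in cm.items()})
cv2.imwrite('pics/s14z.png',cv2.resize(im[80:260,240:440][:,:,::-1],None,fx=3.8,fy=3.3,interpolation=cv2.INTER_CUBIC))
marks('scene',cm,['caddy_handle','award_a_center','mug_center'])
im,d,cm=cap('top','t14');P=pts(d,cm);x,y,h=P[...,0],P[...,1],P[...,2]
A=(x>.4)&(x<.7)&(y>.05)&(y<.36)
for X in((.472,.49),(.606,.622)):
  m=A&(x>X[0])&(x<X[1])&(y>.13)&(y<.28)&(h>.12)&(h<.16);print('caddy rim z',np.median(h[m]),m.sum())
im,d,cm=cap('wrist','w14')
E
python3 ys.py s14.npz .105 .13
```

```text
pos [0.5466 0.2062 0.3589] y ang 1.1 x [ 5.e-04  0.e+00 -1.e+00] tool shift mm [121.5   0.5   0.5] twist deg (alone) -0.0 F [ 0.6 -0.5  0.1] t 24.15 w 0.08540396466818437
scene caddy_handle 0.82 [0.5488 0.2061 0.1785]
scene award_a_center 0.73 [0.7605 0.0268 0.0488]
scene mug_center 0.74 [ 0.7302 -0.2105  0.0437]
caddy rim z 0.13654715632539238 260
caddy rim z 0.1359022233237897 183
caddy [-113.2  100.4] centre -6.4
card [-106.8  100.4] centre -3.2
grey [-100.4  100.4] centre 0.0
```

View pics/s14z.png

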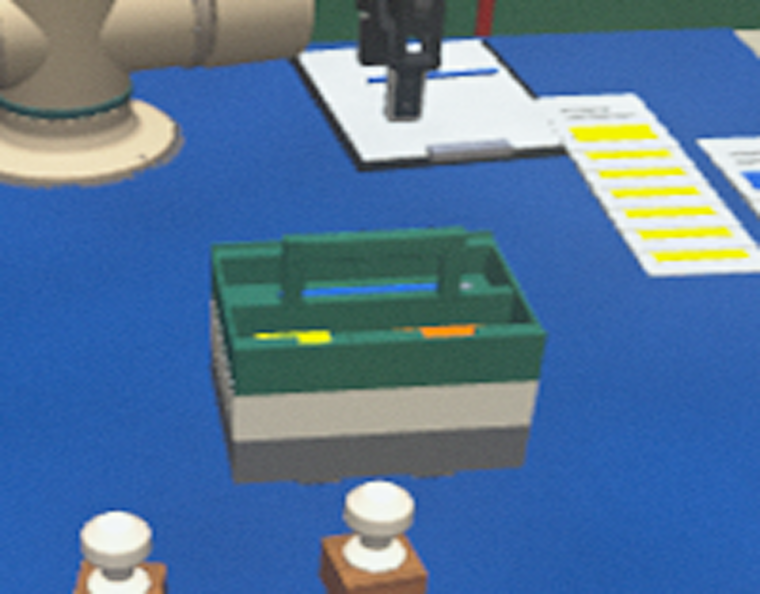

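View pics/t14.png

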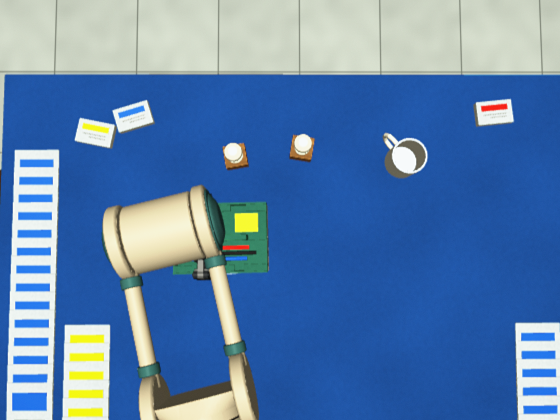

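View pics/w14.png

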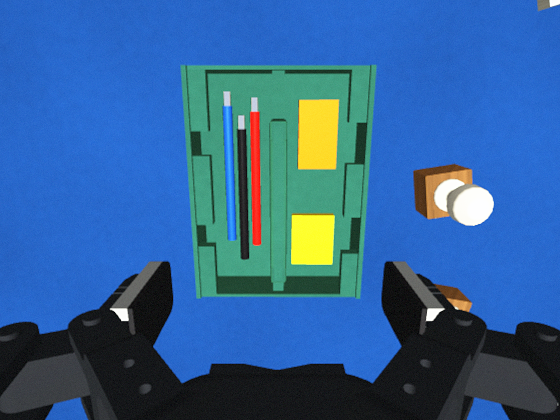

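The stack is flush in all views: in the scene crop, green, white and grey share their edges with no gap, and the front and back rims are at 0.136 m (0.136 expected). The gripper is clear, and the mug and awards are where they started. Handing in.

```bash
python3 -c "
from rig import manip
print(manip.sign_off())"
```

```text
the job is handed in; nothing more can be done
None
```

The job is done and handed in: the white card tray is home on the grey bottom tray, and the green caddy is seated on top of it. No verdict is reported. I last read the clock at about 24 s of the 51 s.

- **Card tray:** I pushed the end wall about 27 mm with the open fingers, at roughly 1.5–4 N. Both rims dropped about 7 mm, and the bottom tray did not move measurably.
- **Caddy:** I gripped it by its handle, lifted it level and turned it about 10° so its label faces the same way as the others. It went straight down into the notches and seated at a gripper height of 0.2304 m, exactly as calculated. The press on touchdown was under 10 N, and then I let go.
- **Last checks:** The caddy rims read 0.1365 m (front) and 0.1359 m (back) against 0.136 m expected. The +y ends of all three trays line up within about 0.4 mm in the scene camera. The gripper is well clear, with no contact force.
- **Bystanders:** The mug and one award measured within about 3 mm of their first readings. I did not re-measure the other award, but it looks unmoved in the pictures.
- **Disagreements:** The cameras differed from each other by 1–3 mm on absolute tray position. For the −y ends, the scene camera also sees the side faces, so I did not use those readings.

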